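Set the polariser lever to the tall post and press the read button

TASK

On the polarised-light viewer, gently push the ring's lever round with your fingertips, without gripping it, until it points straight at the tall thin post on the dial plate (not at the flat disc). Then press the black read button on the viewer fully down and let it go. Leave the dish lying on the glass, the vial, and everything else on the bench where they are.

Things in the scene. Friction and masses are not known exactly. Their poses are not given: they have to be found in the camera images.
- viewer: Polarised-light sample viewer, fixed to the bench: white lamp base 260 x 260 mm with a flat white dial plate on top, 45 mm above the bench. Origin under its centre at bench height, on the vertical axis of the ring; z up; its front (the lever's side) faces its own -x. In the middle of the plate stands a fixed round stage, 84 mm diameter, its glass top 78 mm above the bench, with the black polariser ring around it (116 mm outer diameter, 56 to 75 mm above the bench).
- polar_ring (a joint): Angle of the polariser ring about the viewer's vertical axis, rad, counter-clockwise seen from above; 0 = lever along the viewer's own -x. Stops at -1.15 and +1.15. It stays where it is left; friction is light, about 1.5 to 2 N sideways at the finger pin.
- lever_pin (a point): Top centre of the upright round finger pin near the lever's end: pin 12 mm diameter, 84 mm out from the ring's axis, its top 100 mm above the bench. It stands on the flat lever (12 mm wide, reaching 92 mm out from the axis, upper side 74 mm above the bench). x axis: outwards along the lever; z up.
- post_top (a point): Top centre of the tall thin steel post that marks the setting: 12 mm diameter, 27 mm high, standing fixed on the dial plate, 102 to 138 mm out from the ring's axis (top 72 mm above the bench, so below the lever's upper side and beyond its end). It stands on one side of the lever or the other.
- disc_top (a point): Top centre of the low flat steel disc that marks another setting, not wanted: 24 mm diameter, 6 mm high, fixed on the dial plate on the other side of the lever (top 51 mm above the bench).
- read_top (a point): Top centre of the round black read button, 28 mm diameter, in a grey housing on the rear right of the dial plate, as seen from the viewer's front (viewer's own x +80, y -90 mm). Its top is 67 mm above the bench when up, and this point moves down with it. It is pressed straight down.
- read (a joint): Travel of the read button, m: 0 up, 0.006 fully down (spring, about 4 N); returns when released.
- dish: Clear round lidded dish, loose, 60 mm diameter, 14 mm high, lying on the glass stage. Origin at the centre of its underside. To be left alone.
- vial: Small capped glass vial, loose, 22 mm diameter, 45 mm high, standing on the rear left of the dial plate, as seen from the viewer's front. Origin at the centre of its underside. To be left alone.
- bottle_a: White bottle, loose, 44 mm diameter, 85 mm high, standing beside the viewer on its left. Origin at the centre of its underside. To be left alone.
- bottle_b: White jar, loose, 44 mm diameter, 75 mm high, standing beside the viewer on its right. Origin at the centre of its underside. To be left alone.
- tube_rack: Orange tube rack, loose, 90 x 200 mm, 38 mm high with its tubes. Origin at the centre of its underside. To be left alone.
- strip_rack: Black rack with clear strips, loose, 85 x 160 mm, 34 mm high. Origin at the centre of its underside. To be left alone.
- pipette: Hand pipette lying on the bench, loose, about 250 mm long along its x, 26 mm thick. Origin at mid-length at bench height. To be left alone.

How it is judged:
On the way, in this order (a step that is already met when the one before it is completed fails the run):
1. the lever points at the tall post and rests there (y of post_top in the frame of lever_pin between -0.006 and 0.006 m and x of post_top in the frame of lever_pin above 0 m and velocity of joint polar_ring between -0.03 and 0.03 rad/s), for 0.4 s.
2. then the read button is pressed down (y of post_top in the frame of lever_pin between -0.006 and 0.006 m and x of post_top in the frame of lever_pin above 0 m and value of joint read above 0.0045 m), for 0.1 s.
At the end, for the whole second after the job is handed in: The lever's centre line, carried outwards, passes within 6 mm of the tall post's centre and the ring is still; the read button has been pressed at least 4.5 mm down after the lever was set, and is up again; the dish lies flat on the glass and the vial stands upright (all of step 1 and value of joint read below 0.0015 m and linear speed of dish below 0.02 m/s and z of dish in the frame of viewer above 0.07 m and angle between each of dish, vial's own z axis and vertical below 0.1 rad); the robot touches nothing.
It fails at once if the dish or the vial is shifted more than 12 mm, or lifted (distance of any of dish, vial from where it was at the start of the episode above 0.012 m).
It fails at once if another thing on the bench is shifted more than 20 mm, knocked over or lifted (distance of any of bottle_a, bottle_b, tube_rack, strip_rack, pipette from where it was at the start of the episode above 0.02 m or angle between any of bottle_a, bottle_b's own z axis and vertical above 0.35 rad).
It fails at once if the lever is gripped or pushed hard (more than 30 N between the fingers and the ring) (contact force between the fingers and polar_ring above 30 N).
It also fails if it takes over 54 s, if anything falls off the work surface, if the arm or the gripper's body presses on something with over 40 N, if the wrist force passes 120 N, or if a joint passes its speed limit or range.

ROBOT

A 7-joint arm with a two-finger parallel gripper is mounted at the origin on the work surface. World frame = base frame: x ahead of the robot, y to its left, z up, the work surface at z = 0. Lengths are in m, angles in rad, forces in N, time in s.
With the tool pointing down it reaches from about 0.35 to 0.9 m from the base axis. Payload 8.1 kg.
Tool frame: the origin (TCP) lies midway between the tips of the shut fingers; the grasp point (between the pads) lies 19 mm behind it; x points along the fingers, y is the direction in which the jaws open and shut, and the axes are right-handed (so a half turn about x gives the same grasp; the last joint's range is limited). The gripper opens to 92 mm and grips with 3 to 60 N. Pads are 19 mm wide; open, the fingers measure 130 mm over their backs; the gripper's body (75 mm by 190 mm) begins 47 mm behind the grasp point.
Start: joints at [-1.419, 0.434, 0.025, 1.573, -0.012, 1.134, -0.075], TCP at [0.158, 0.605, 0.204] pointing down, gripper open.
Joint ranges: [-2.62, 2.62], [-0.44, 2.09], [-1.27, 1.32], [0.08, 2.57], [-1.32, 4.46], [0.12, 2], [-2.74, 2.74]. Speed limits (rad/s): [2.22, 2.22, 3.01, 3.01, 3.14, 3.14, 3.14].

INTERFACE

Orientations are given as a unit quaternion [x, y, z, w].
In Python, from bench import bot, eyes, ticket gives the robot as it stands.
- The arm moves only by the tool jog_arm, never from a script. Its arguments are lists of equal length, an entry for each row: "dp": the shift along the tool's x, y, z in units of 40 mm (1.0 is 40 mm), a list of three; "delta_rot": the turn, a rotation vector about the tool's x, y, z in units of 10 degrees (1.0 is 10 degrees), a list of three. In form: {"dp": [[x, y, z], ...], "delta_rot": [[wx, wy, wz], ...]}. A call has 1 to 12 rows; each row shifts and turns the commanded pose from where the row before left it, along the tool's axes as they then stand; what a row does not reach is not made up. A row lasts 1/8 s, in which the tool goes at most 62.5 mm and 10.7 degrees, less where a joint would pass 70% of its speed; a pose out of reach is approached as far as the arm can. A call is refused whole if a number of a shift passes 1 or a number of a turn 1, either way. A call with a gripper value outside its range is refused whole. "jaw" is the finger opening in mm, from 0 to 91.8, set as the call begins (left out, the last holds). The fingers move at their own pace and stop on an object; the grip force is fixed at half the most. Time passes only in rows, so rows that do not move let the fingers close. It gives the time, the measured TCP pose, the force and the opening at its end, in the units of the state.
- bot.sense(): the state, without advancing time (a new reading comes with each control period).
- eyes.get_image(name): name is "side" or "top"; returns a dict with "image" (384x512x3 uint8, red, green, blue), "camera_matrix" (3x3 intrinsics, pixels), "k1" (the pictures are not rectified: a ray, as slopes to the right and down, at radius r is drawn at 1 + k1 r^2 times it, then the intrinsics apply), "R" (3x3) and "t" (3): a world point X has camera coordinates R X + t. Camera axes: x right, y down, z forward; pixel columns grow to the right and rows downward; lengths in m; the calibration is good to about 2 mm. A picture is of the moment at which its call begins. There is no depth.
- ticket.close_job(): hands the job in, once; it reports no verdict.
The state is a dict: "time": time; "joint_pos": joint angles; "dq": joint speeds; "tau": joint torques, N m; "ee_pos": TCP position; "orientation": TCP orientation; "wrist_force": force on the tool from outside, world axes, zero at the start; "wrist_torque": the same for the moment, N m; "opening": opening from 0.0 (shut) to 1.0 (fully open).
Only numpy, scipy, OpenCV 4.12 (cv2) and the standard library are available. Lean on these libraries where they do the work, as an engineer would, in place of code of your own. Each camera call takes 0.05 s, during which the arm holds its last target.

## Working session

There is one attempt and no reset: what is moved stays moved. The work goes in short steps, Python scripts to look and compute and a tool call to move; the robot and the scene stay as the last step left them, time stands still between calls to the robot, and variables do not carry over. Pictures are saved under pics/ and viewed, and the job is handed in when it is done.

Besides the shell and the picture viewer there is one more tool, called after "Emit:" by a JSON object that holds its "fn" and its "kwargs". jog_arm: Moves the arm, as the interface text tells. Its arguments: {"type":"object","properties":{"dp":{"type":"array"},"delta_rot":{"type":"array"},"jaw":{"type":"number"}},"required":["dp","delta_rot"]}

```bash
mkdir -p pics; ls
python3 - <<'E'
from bench import bot,eyes,ticket
import cv2,pickle
s=bot.sense();print(s)
for n in("top","side"):
    d=eyes.get_image(n);cv2.imwrite(f"pics/{n}0.png",d["image"][:,:,::-1]);pickle.dump(d,open(f"{n}0.pkl","wb"))
    print(n,d["camera_matrix"],d["k1"],d["R"],d["t"])
E
```

```text
pics
{'time': 0.0, 'joint_pos': array([-1.41862896,  0.43522594,  0.02498401,  1.5740879 , -0.01162467,
        1.13398202, -0.07511895]), 'dq': array([ 0.00067407, -0.00029692,  0.00094901, -0.00223081, -0.00030169,
        0.00148086,  0.00072786]), 'tau': array([-6.38912370e-04, -6.67853022e+01,  9.84925367e-01, -3.14475524e+01,
       -6.05460559e-02,  4.29012103e-02,  1.91947561e-04]), 'ee_pos': array([0.15743301, 0.60429168, 0.20334683]), 'orientation': array([ 0.08931853,  0.70139868, -0.09041888,  0.70134622]), 'wrist_force': array([ 0.06962165, -0.22876588,  0.15610033]), 'wrist_torque': array([ 0.02492281, -0.04050544, -0.01203894]), 'opening': 0.9995470361824432}
top [[420.16467483   0.         254.51121348]
 [  0.         420.16467483 193.33710907]
 [  0.           0.           1.        ]] -0.13548635301401293 [[-0.00700726 -0.99987904 -0.01388511]
 [-0.98468494  0.00931838 -0.17409403]
 [ 0.17420236  0.01245254 -0.98463114]] [0.02331129 0.50980219 1.33914127]
side [[356.1756582    0.         263.56243543]
 [  0.         356.1756582  193.57525497]
 [  0.           0.           1.        ]] 0.00010434678870133751 [[-0.98995439 -0.1405678   0.01519869]
 [-0.0872423   0.52271528 -0.84803155]
 [ 0.11126134 -0.84083853 -0.52972775]] [0.48281114 0.10578372 1.07653017]
```

View pics/top0.png

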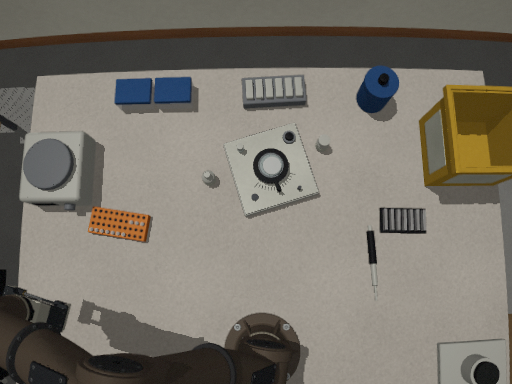

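View pics/side0.png

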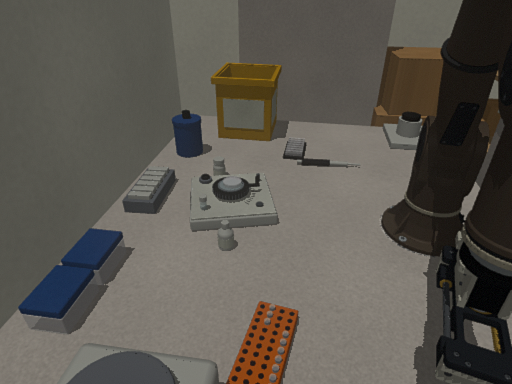

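Run:
```python
import cv2
a=cv2.imread("pics/top0.png")[115:225,195:345];cv2.imwrite("pics/topz.png",cv2.resize(a,None,fx=5,fy=5,interpolation=cv2.INTER_CUBIC))
a=cv2.imread("pics/side0.png")[145:255,175:295];cv2.imwrite("pics/sidez.png",cv2.resize(a,None,fx=5,fy=5,interpolation=cv2.INTER_CUBIC))
```

```text
(no output)
```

View pics/topz.png

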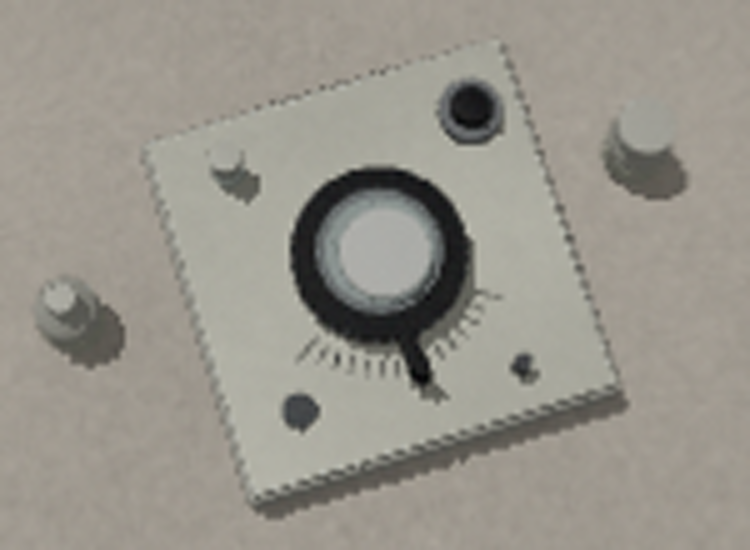

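View pics/sidez.png

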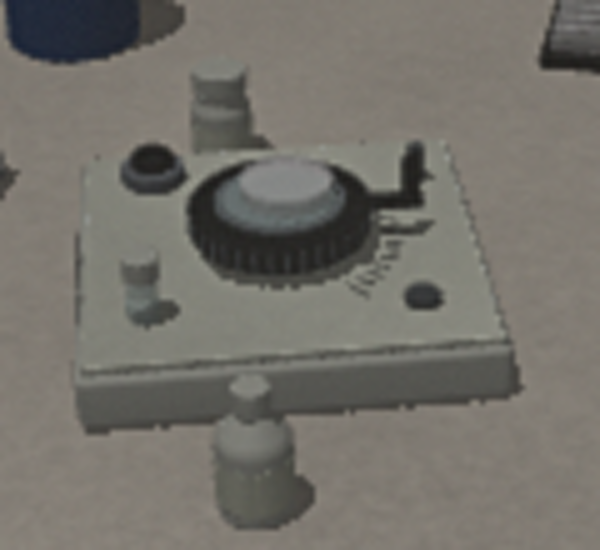

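```bash
cat > h.py <<'E'
import numpy as np,cv2,pickle
def load(n): return pickle.load(open(n,"rb"))
def ray(d,u,v):
    K=d["camera_matrix"];x=(u-K[0,2])/K[0,0];y=(v-K[1,2])/K[1,1]
    a,b=x,y
    for _ in range(30):
        f=1+d["k1"]*(a*a+b*b);a,b=x/f,y/f
    R=d["R"];return -R.T@d["t"],R.T@np.array([a,b,1])
def onz(d,u,v,z):
    c,r=ray(d,u,v);return c+r*(z-c[2])/r[2]
def proj(d,X):
    p=d["R"]@np.asarray(X)+d["t"];a,b=p[0]/p[2],p[1]/p[2];f=1+d["k1"]*(a*a+b*b);K=d["camera_matrix"]
    return np.array([K[0,0]*a*f+K[0,2],K[1,1]*b*f+K[1,2]])
E
python3 - <<'E'
from h import *
d=load("top0.pkl")
Z=lambda x,y:(195+(x+.5)/5-.5,115+(y+.5)/5-.5)
P=lambda x,y,z:onz(d,*Z(x,y),z)
C=[P(143,152,.045),P(500,40,.045),P(620,388,.045),P(253,498,.045)]
for c in C:print(c.round(4))
print("ctr",np.mean(C,0).round(4))
for i in range(4):
    e=C[(i+1)%4]-C[i];print(np.linalg.norm(e).round(4),np.degrees(np.arctan2(e[1],e[0])).round(2))
print("ring",P(380,257,.07),"pinTop",P(421,382,.1),"disc",P(301,411,.051),"post mid",P(524,366,.06),"read",P(471,106,.067))
E
python3 - <<'E'
import cv2
a=cv2.imread("pics/top0.png")[165:210,265:315];cv2.imwrite("pics/pz.png",cv2.resize(a,None,fx=12,fy=12,interpolation=cv2.INTER_NEAREST))
a=cv2.imread("pics/side0.png")[165:200,235:280];cv2.imwrite("pics/psz.png",cv2.resize(a,None,fx=12,fy=12,interpolation=cv2.INTER_NEAREST))
E
```

```text
[0.6766 0.1236 0.045 ]
[ 0.7535 -0.1192  0.045 ]
[ 0.5118 -0.1923  0.045 ]
[0.441 0.05  0.045]
ctr [ 0.5957 -0.0345  0.045 ]
0.2547 -72.43
0.2525 -163.17
0.2525 106.27
0.2468 17.35
ring [ 0.59585864 -0.03447778  0.07      ] pinTop [ 0.50700458 -0.05845657  0.1       ] disc [0.49737096 0.01817453 0.051     ] post mid [ 0.52427541 -0.12778627  0.06      ] read [ 0.69948242 -0.0966746   0.067     ]
```

View pics/pz.png

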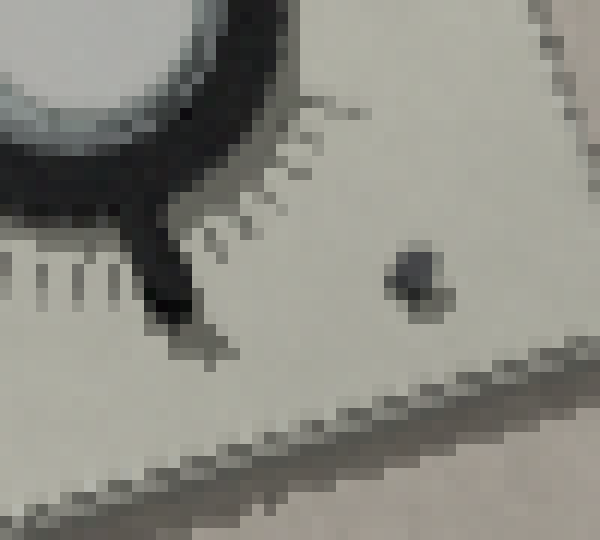

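View pics/psz.png

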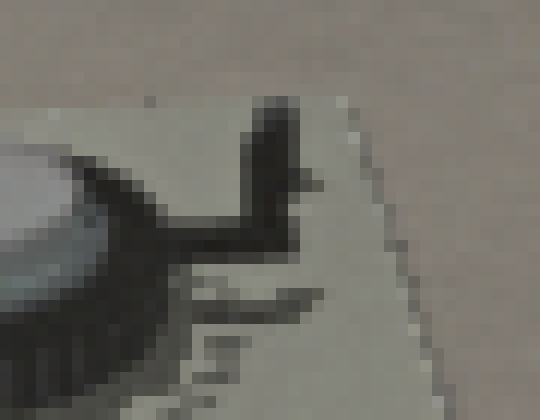

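```bash
cat > ov.py <<'E'
from h import *
def circ(c,r,z,n=40):
    t=np.linspace(0,2*np.pi,n);return [(c[0]+r*np.cos(a),c[1]+r*np.sin(a),z) for a in t]
def draw(d,box,s,curves,fn):
    x0,x1,y0,y1=box;im=d["image"][y0:y1,x0:x1,::-1]
    im=cv2.resize(im,None,fx=s,fy=s,interpolation=cv2.INTER_NEAREST).copy()
    for pts,col in curves:
        q=np.array([(proj(d,p)-[x0,y0]+.5)*s for p in pts]);cv2.polylines(im,[q.round().astype(int)],False,col,1)
    cv2.imwrite(fn,im)
def model(ctr,yaw,post,lev):
    R=lambda x,y,z,a=yaw:(ctr[0]+np.cos(a)*x-np.sin(a)*y,ctr[1]+np.sin(a)*x+np.cos(a)*y,z)
    G=(0,255,0);B=(255,0,0);r=(0,0,255)
    c=[([R(-.13,-.13,.045),R(.13,-.13,.045),R(.13,.13,.045),R(-.13,.13,.045),R(-.13,-.13,.045)],G)]
    c+=[(circ(ctr,.058,.075),G),(circ(ctr,.042,.078),G)]
    b=R(.08,-.09,0);c+=[(circ(b,.014,.067),r)]
    c+=[(circ(post,.006,.045),B),(circ(post,.006,.072),r)]
    L=lambda x,y,z:(ctr[0]+np.cos(lev)*x-np.sin(lev)*y,ctr[1]+np.sin(lev)*x+np.cos(lev)*y,z)
    p=L(.084,0,0);c+=[(circ(p,.006,.1),r),([L(.058,-.006,.074),L(.092,-.006,.074),L(.092,.006,.074),L(.058,.006,.074)],G)]
    return c,b,p
E
python3 - <<'E'
from ov import *
ctr=(.596,-.0345);yaw=np.radians(17);post=(.524,-.1275)
c,b,p=model(ctr,yaw,post,np.radians(196));print(b,p)
draw(load("top0.pkl"),(215,325,120,220),7,c,"pics/o1.png")
draw(load("side0.pkl"),(185,285,165,235),8,c,"pics/o2.png")
E
```

```text
(np.float64(0.6988178339020891), np.float64(-0.09717769165885425), 0) (np.float64(0.5152540175411812), np.float64(-0.05765353788862792), 0)
```

View pics/o1.png

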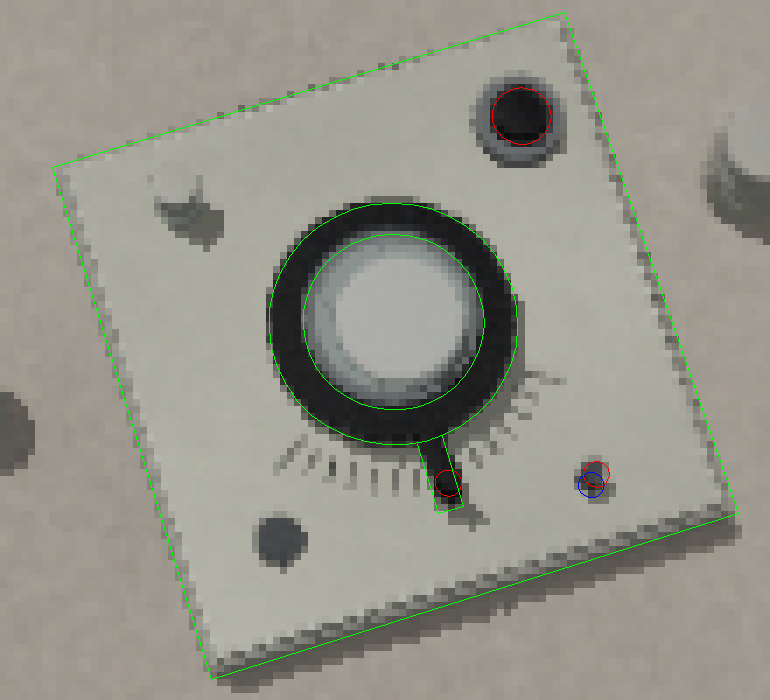

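View pics/o2.png

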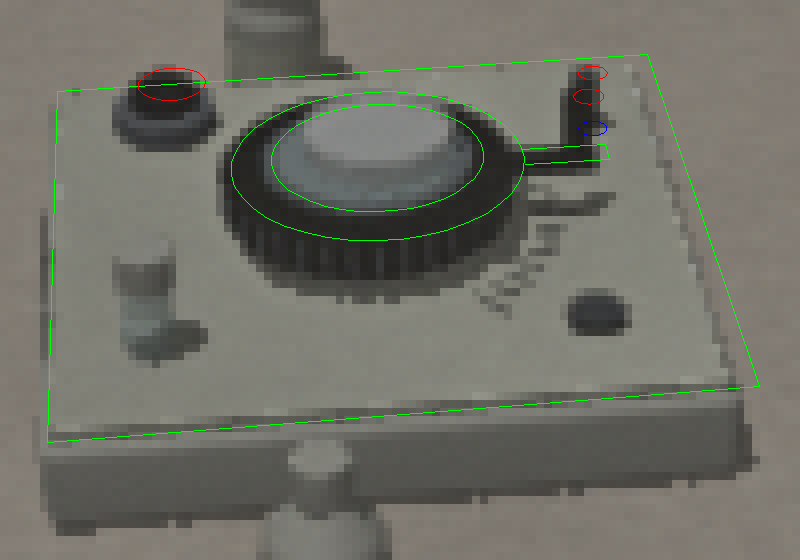

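```bash
cat > go.py <<'E'
import sys
from bench import bot
from scipy.spatial.transform import Rotation as Ro
import numpy as np
def rel(target,zdir=None):
    s=bot.sense();R=Ro.from_quat(s["orientation"]).as_matrix();p=s["ee_pos"]
    print("t",s["time"].__round__(2),"p",p.round(4),"F",s["wrist_force"].round(2),"open",round(s["opening"],3),"q",s["joint_pos"].round(2))
    print("R",R.round(3).tolist())
    print("dp units",(R.T@(np.array(target)-p)/.04).round(3))
    if zdir is not None:
        for sg in(1,-1):
            zd=sg*np.array([*zdir,0.]);zd/=np.linalg.norm(zd);x=np.array([0,0,-1.]);y=np.cross(zd,x)
            T=np.column_stack([x,y,zd]);rv=Ro.from_matrix(R.T@T).as_rotvec()
            print("turn units",sg,(np.degrees(rv)/10).round(3))
E
python3 - <<'E'
from go import *
ctr=np.array([.597,-.0345]);a=np.radians(232.3)
r=np.array([np.cos(a),np.sin(a)]);n=np.array([-r[1],r[0]])
st=ctr+.08*r-.085*n;print("start",st,"final",ctr+.08*r-.0155*n,n)
rel([*st,.2],n)
E
```

```text
start [ 0.48082384 -0.04581808] final [ 0.53581387 -0.08831921] [ 0.79122353 -0.61152704]
t 0.1 p [0.1574 0.6043 0.2034] F [ 0.14  0.41 -0.08] open 0.998 q [-1.42  0.44  0.02  1.57 -0.01  1.13 -0.08]
R [[-0.0, 0.252, 0.968], [-0.001, 0.968, -0.252], [-1.0, -0.001, 0.0]]
dp units [  0.106 -13.691  11.921]
turn units 1 [2.31e+00 2.00e-03 8.00e-03]
turn units -1 [-1.569e+01 -1.100e-02  3.000e-03]
```

Emit:
{"fn": "jog_arm", "kwargs": {"dp": [[0, -0.7, 0.6], [0, -0.9, 0.8], [0, -0.9, 0.8], [0, -0.9, 0.8], [0, -0.9, 0.8], [0, -0.9, 0.8], [0, -0.9, 0.8], [0, -0.9, 0.8], [0, -0.9, 0.8], [0, -0.9, 0.8], [0, -0.9, 0.8], [0, -0.9, 0.8]], "delta_rot": [[0, 0, 0], [0, 0, 0], [0, 0, 0], [0, 0, 0], [0, 0, 0], [0, 0, 0], [0, 0, 0], [0, 0, 0], [0, 0, 0], [0, 0, 0], [0, 0, 0], [0, 0, 0]], "jaw": 0}}

```text
time: 1.6
ee_pos: [0.4148, 0.0983, 0.2041]
orientation: [0.09, 0.701, -0.09, 0.701]
wrist_force: [1.1, 0.9, 0.0]
opening: 0.006
```

Emit:
{"fn": "jog_arm", "kwargs": {"dp": [[0, -0.8, 0.7], [0, -0.7, 0.6], [0, -0.6, 0.5], [0, -0.4, 0.3], [0, 0, 0], [0, 0, 0], [0, 0, 0], [0, 0, 0]], "delta_rot": [[0, 0, 0], [0, 0, 0], [0, 0, 0], [0, 0, 0], [0.8, 0, 0], [0.8, 0, 0], [0.71, 0, 0], [0, 0, 0]]}}

```text
time: 2.6
ee_pos: [0.4703, -0.0181, 0.2039]
orientation: [0.228, 0.669, -0.228, 0.669]
wrist_force: [-0.2, -0.4, 0.4]
opening: 0.006
```

Run:
```python
from go import *
rel([.4808,-.0458,.14],[ 0.79122353,-0.61152704])
```

```text
t 2.6 p [ 0.4703 -0.0181  0.2039] F [-0.15 -0.43  0.37] open 0.006 q [-0.53  0.19  0.54  1.97 -0.11  1.02  0.97]
R [[-0.001, 0.611, 0.792], [-0.0, 0.792, -0.611], [-1.0, -0.0, -0.0]]
dp units [ 1.598 -0.387  0.631]
turn units 1 [ 0.005 -0.002  0.002]
turn units -1 [-1.7995e+01 -4.0000e-03 -3.0000e-03]
```

Emit:
{"fn": "jog_arm", "kwargs": {"dp": [[0.4, -0.2, 0.3], [0.6, -0.187, 0.331], [0.6, 0, 0], [0, 0, 0], [0, 0, 0]], "delta_rot": [[0, 0, 0], [0, 0, 0], [0, 0, 0], [0, 0, 0], [0, 0, 0]]}}

```text
time: 3.22
ee_pos: [0.4814, -0.0459, 0.1408]
orientation: [0.228, 0.669, -0.228, 0.669]
wrist_force: [-0.5, -0.6, -0.4]
opening: 0.0
```

```bash
cat > snap.py <<'E'
import sys
from bench import eyes
from ov import *
k=sys.argv[1]
lev=float(sys.argv[2]) if len(sys.argv)>2 else 195.5
c,b,p=model((.597,-.0345),np.radians(17),(.5245,-.1275),np.radians(lev))
for n,box,s in(("top",(215,325,120,220),7),("side",(185,305,145,235),6)):
    d=eyes.get_image(n);pickle.dump(d,open(f"{n}{k}.pkl","wb"));draw(d,box,s,c if len(sys.argv)>2 else [],f"pics/{n}{k}.png")
E
python3 snap.py 1; python3 -c "
from go import *
rel([.5358,-.0883,.083])"
```

```text
t 3.33 p [ 0.4817 -0.0458  0.1411] F [0.05 0.01 0.8 ] open 0.001 q [-0.44  0.29  0.54  2.02 -0.19  0.87  1.11]
R [[0.002, 0.611, 0.792], [0.0, 0.792, -0.611], [-1.0, 0.001, 0.001]]
dp units [ 1.454 -0.018  1.718]
```

View pics/top1.png

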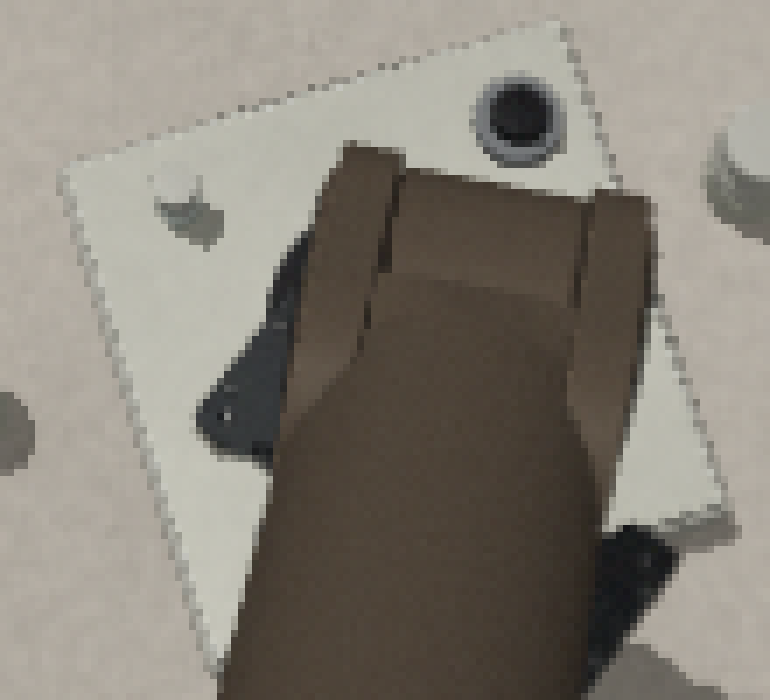

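View pics/side1.png

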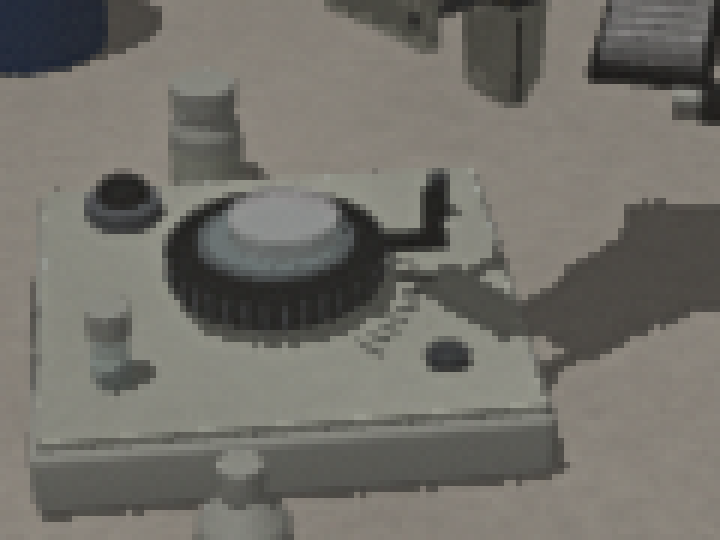

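Emit:
{"fn": "jog_arm", "kwargs": {"dp": [[0.6, 0, 0], [0.5, 0, 0], [0.3, 0, 0], [0, 0, 0], [0, 0, 0]], "delta_rot": [[0, 0, 0], [0, 0, 0], [0, 0, 0], [0, 0, 0], [0, 0, 0]]}}

```text
time: 3.95
ee_pos: [0.4816, -0.0459, 0.0848]
orientation: [0.229, 0.669, -0.228, 0.67]
wrist_force: [0.5, 0.5, 0.6]
opening: 0.007
```

Emit:
{"fn": "jog_arm", "kwargs": {"dp": [[0, 0, 0.12], [0, 0, 0.12], [0, 0, 0.12], [0, 0, 0.12], [0, 0, 0.12], [0, 0, 0.12], [0, 0, 0.12], [0, 0, 0]], "delta_rot": [[0, 0, 0], [0, 0, 0], [0, 0, 0], [0, 0, 0], [0, 0, 0], [0, 0, 0], [0, 0, 0], [0, 0, 0]]}}

```text
time: 4.95
ee_pos: [0.508, -0.0667, 0.0841]
orientation: [0.229, 0.669, -0.229, 0.669]
wrist_force: [0.6, 0.2, 0.1]
opening: 0.003
```

```bash
python3 snap.py 2; python3 -c "
from go import *
rel([.5358,-.0883,.084])"
```

```text
t 5.05 p [ 0.5075 -0.0664  0.0841] F [-0.1   0.53  0.09] open 0.005 q [-0.34  0.42  0.49  2.02 -0.28  0.77  1.23]
R [[-0.0, 0.612, 0.791], [0.0, 0.791, -0.612], [-1.0, -0.0, -0.0]]
dp units [0.001 0.    0.893]
```

View pics/side2.png

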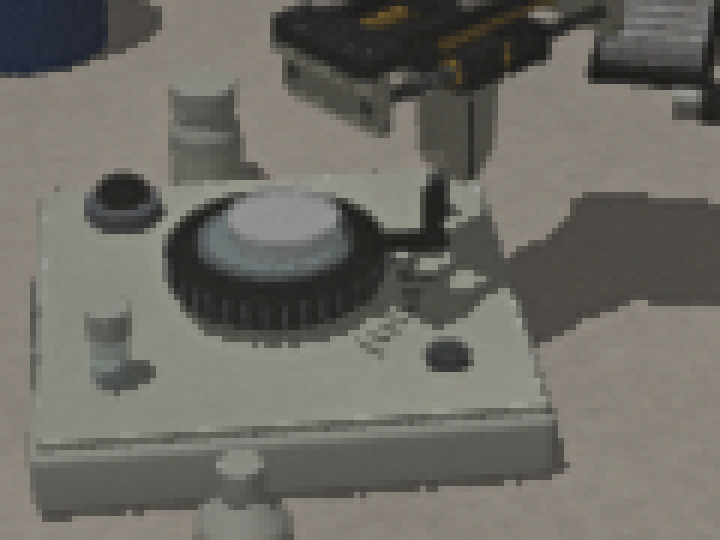

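Run:
```python
from ov import *
d=load("side2.pkl")
p=np.array([.5075,-.0664,.0841]);y=np.array([.612,.791,0]);z=np.array([.791,-.612,0])
def box(h,wy,wz): return [tuple(p+[0,0,h]+a*wy*y+b*wz*z) for a,b in((-1,-1),(1,-1),(1,1),(-1,1),(-1,-1))]
c,_,_=model((.597,-.0345),np.radians(17),(.5245,-.1275),np.radians(195.5))
c=c[-2:]+[(box(0,.019,.0095),(255,0,0)),(box(.02,.019,.0095),(0,200,255)),(box(0,.0005,.0005),(255,0,255))]
draw(d,(225,290,145,210),11,c,"pics/s2f.png")
draw(d,(225,290,145,210),11,[],"pics/s2g.png")
```

```text
(no output)
```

View pics/s2f.png

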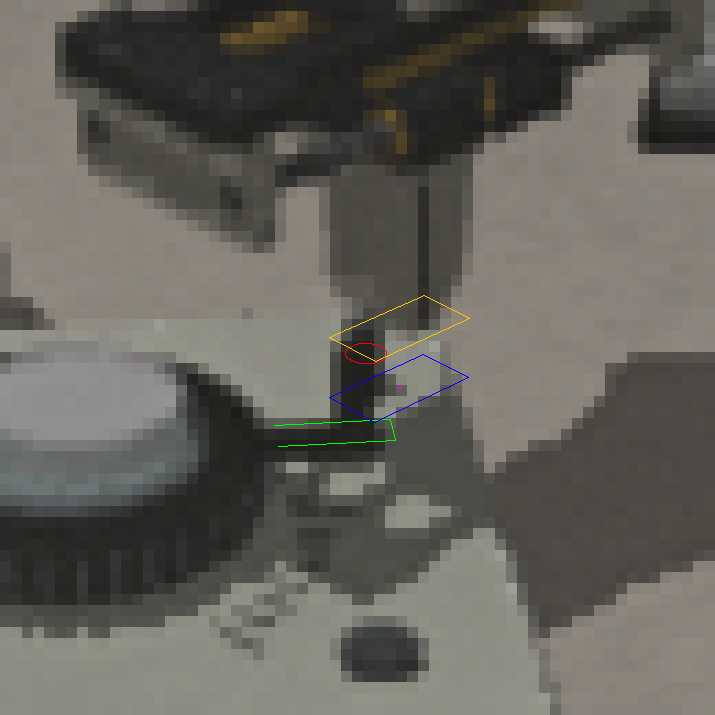

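View pics/s2g.png

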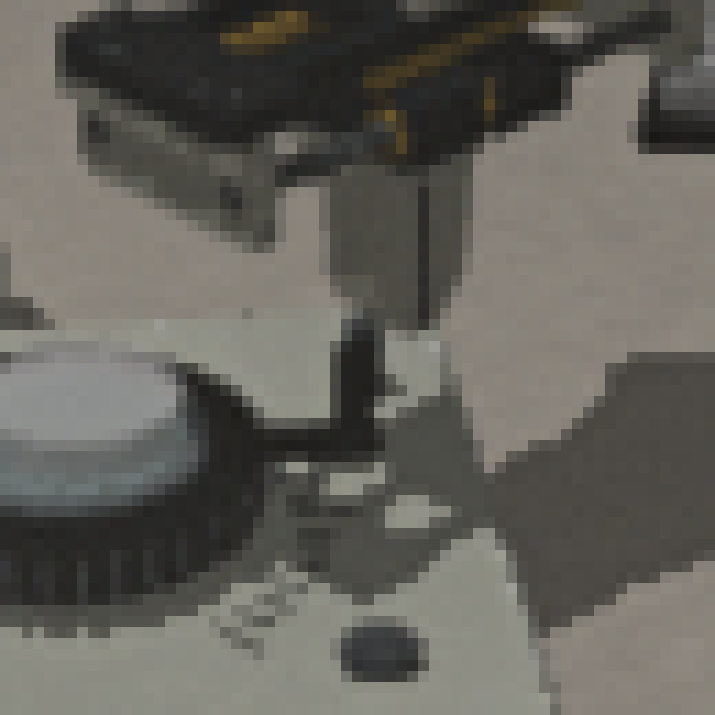

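Run:
```python
from ov import *
d=load("side1.pkl")
p=np.array([.4817,-.0458,.1411]);y=np.array([.612,.791,0]);z=np.array([.791,-.612,0])
def box(h,wy,wz): return [tuple(p+[0,0,h]+a*wy*y+b*wz*z) for a,b in((-1,-1),(1,-1),(1,1),(-1,1),(-1,-1))]
c=[(box(0,.019,.0095),(255,0,0)),(box(.02,.019,.0095),(0,200,255)),(box(0,.0005,.0005),(255,0,255))]
draw(d,(225,290,135,200),11,c,"pics/s1f.png")
```

```text
(no output)
```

View pics/s1f.png

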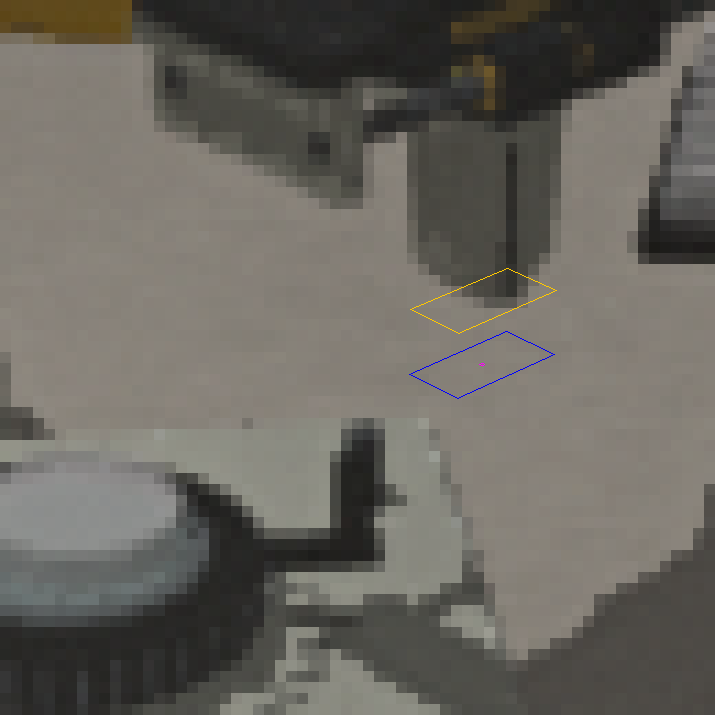

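Emit:
{"fn": "jog_arm", "kwargs": {"dp": [[0, 0, -0.3], [0, 0, -0.3], [0, 0, -0.3], [0, 0, 0], [0.2, 0, 0], [0.2, 0, 0], [0.15, 0, 0], [0, 0, 0], [0, 0, 0]], "delta_rot": [[0, 0, 0], [0, 0, 0], [0, 0, 0], [0, 0, 0], [0, 0, 0], [0, 0, 0], [0, 0, 0], [0, 0, 0], [0, 0, 0]]}}

```text
time: 6.18
ee_pos: [0.4793, -0.0446, 0.0621]
orientation: [0.229, 0.669, -0.229, 0.669]
wrist_force: [-0.6, -0.1, -0.4]
opening: 0.001
```

```bash
python3 snap.py 3
python3 - <<'E'
from go import *
rel([.5358,-.0883,.062])
from ov import *
d=load("side3.pkl");p=bot.sense()["ee_pos"];y=np.array([.612,.791,0]);z=np.array([.791,-.612,0])
def box(h,wy,wz): return [tuple(p+[0,0,h]+a*wy*y+b*wz*z) for a,b in((-1,-1),(1,-1),(1,1),(-1,1),(-1,-1))]
c,_,_=model((.597,-.0345),np.radians(17),(.5245,-.1275),np.radians(195.5))
c=c[-4:]+[(box(0,.019,.0095),(255,0,0)),(box(.022,.019,.0095),(0,200,255)),(box(0,.0005,.0005),(255,0,255))]
draw(d,(225,290,145,210),11,c,"pics/s3f.png")
E
```

```text
t 6.28 p [ 0.4794 -0.0445  0.0623] F [-0.14 -0.17 -0.07] open 0.003 q [-0.38  0.41  0.48  2.11 -0.29  0.69  1.2 ]
R [[0.0, 0.612, 0.791], [0.0, 0.791, -0.612], [-1.0, 0.0, 0.0]]
dp units [ 0.008 -0.003  1.785]
```

View pics/s3f.png

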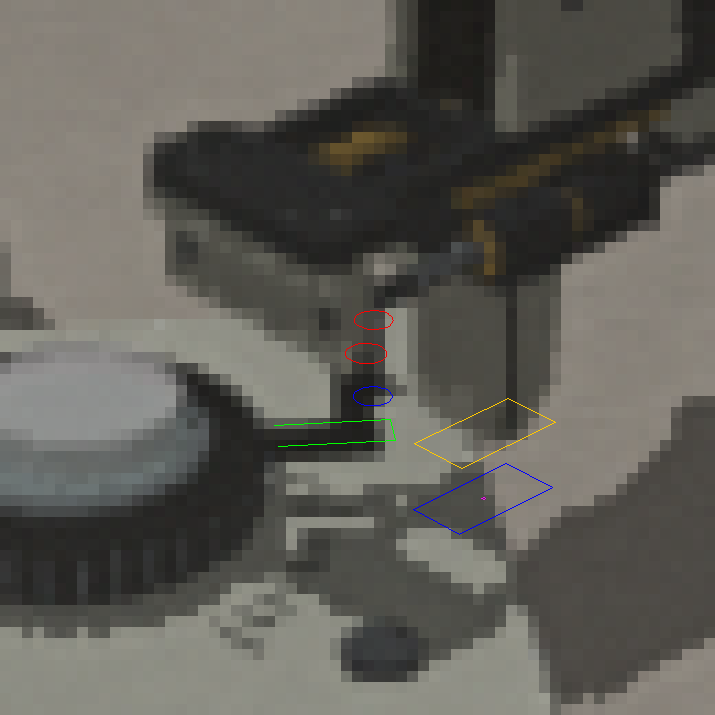

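Run:
```python
from ov import *
from scipy.optimize import least_squares
d=load("side3.pkl");p=np.array([.4794,-.0445,.0623]);y=np.array([.612,.791,0]);z=np.array([.791,-.612,0])
obs={"Rbot":(360,372),"Lbot":(165,285),"Rtop":(360,285),"Ltop":(165,200)}
for Y in (.05,.065,.095):
  for k,(u,v) in obs.items():
    px=np.array([225+u/11-.5,145+v/11-.5])
    s=least_squares(lambda a:proj(d,p+Y*y+a[0]*z+[0,0,a[1]])-px,[0,.1]).x
    print(Y,k,"z-off",s[0].round(4),"height world",(p[2]+s[1]).round(4))
```

```text
0.05 Rbot z-off -0.0006 height world 0.1236
0.05 Lbot z-off 0.0808 height world 0.1183
0.05 Rtop z-off -0.0004 height world 0.1505
0.05 Ltop z-off 0.0799 height world 0.1459
0.065 Rbot z-off -0.0164 height world 0.136
0.065 Lbot z-off 0.0631 height world 0.1308
0.065 Rtop z-off -0.0162 height world 0.1622
0.065 Ltop z-off 0.0623 height world 0.1577
0.095 Rbot z-off -0.048 height world 0.1607
0.095 Lbot z-off 0.0277 height world 0.1558
0.095 Rtop z-off -0.0478 height world 0.1857
0.095 Ltop z-off 0.0269 height world 0.1814
```

View pics/top3.png

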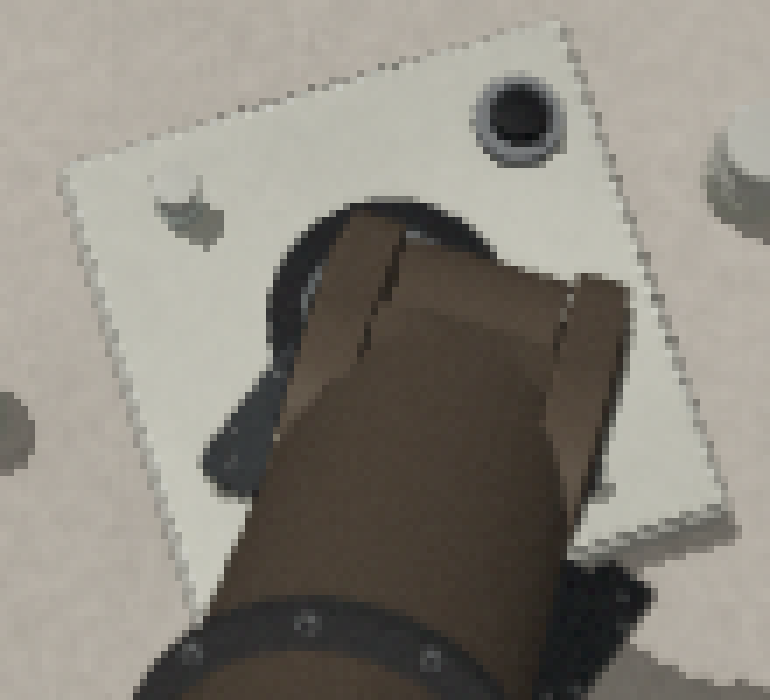

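Run:
```python
import pickle,cv2
d=pickle.load(open("side3.pkl","rb"))["image"][60:210,180:340,::-1]
cv2.imwrite("pics/s3w.png",cv2.resize(d,None,fx=5,fy=4,interpolation=cv2.INTER_CUBIC) if 0 else cv2.resize(d,None,fx=4,fy=4,interpolation=cv2.INTER_CUBIC))
```

```text
(no output)
```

View pics/s3w.png

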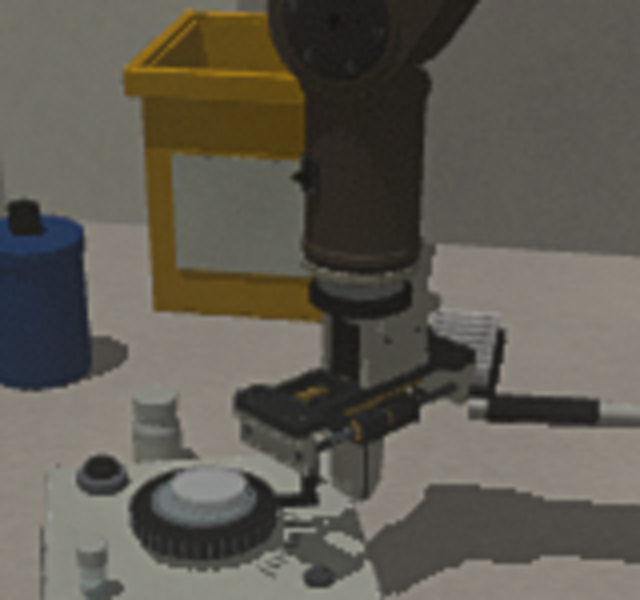

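Run:
```python
from ov import *
d=load("top3.pkl");p=np.array([.4794,-.0445,0]);y=np.array([.612,.791,0]);z=np.array([.791,-.612,0])
c=[]
for h,col in((.185,(0,0,255)),(.16,(255,0,0))):
    c.append(([tuple(p+[0,0,h]+a*.095*y+b*.0375*z) for a,b in((-1,-1),(1,-1),(1,1),(-1,1),(-1,-1))],col))
draw(d,(215,325,120,220),7,c,"pics/t3f.png")
draw(load("side3.pkl"),(215,325,120,210),7,c,"pics/s3h.png")
```

```text
(no output)
```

View pics/t3f.png

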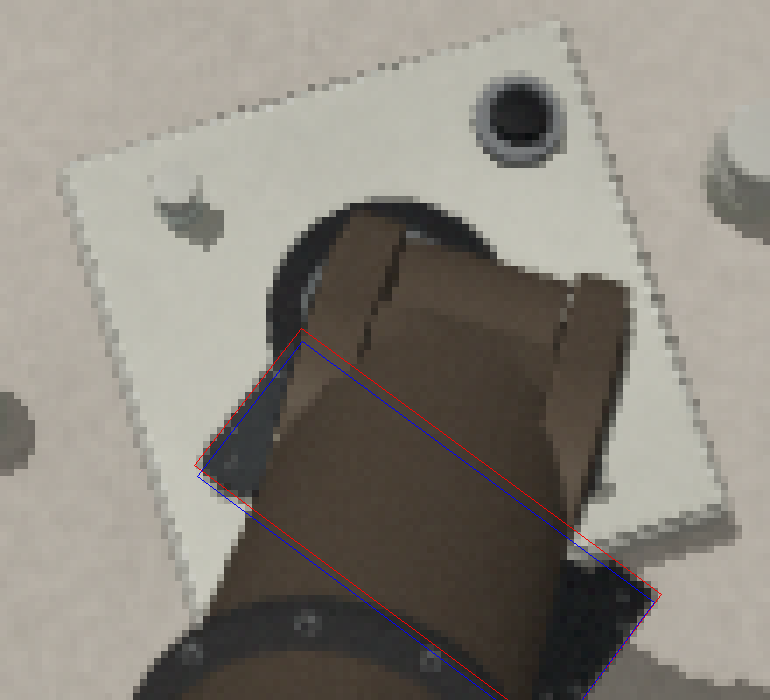

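View pics/s3h.png

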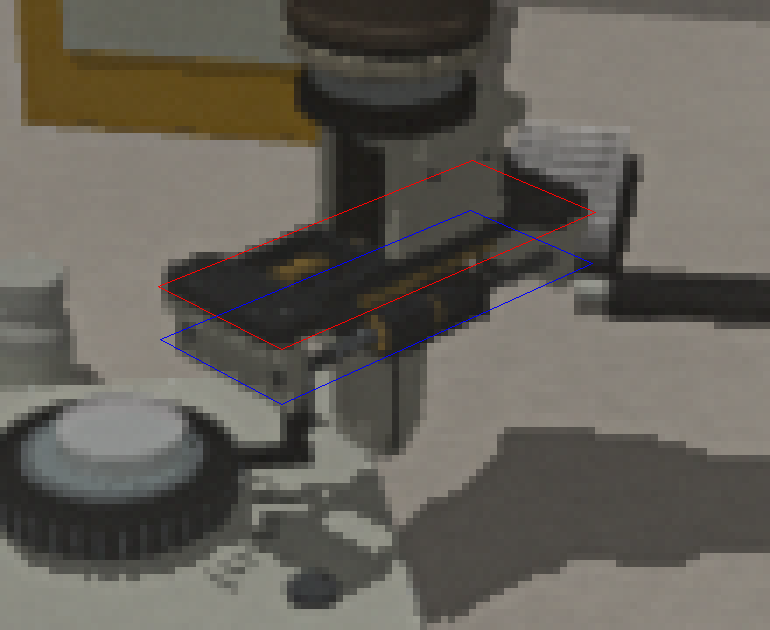

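Emit:
{"fn": "jog_arm", "kwargs": {"dp": [[0.15, 0.12, 0], [0, 0, 0.1], [0, 0, 0.12], [0, 0, 0.12], [0, 0, 0.12], [0, 0, 0.12], [0, 0, 0.12], [0, 0, 0.12], [0, 0, 0.12], [0, 0, 0.06], [0, 0, 0]], "delta_rot": [[0, 0, 0], [0, 0, 0], [0, 0, 0], [0, 0, 0], [0, 0, 0], [0, 0, 0], [0, 0, 0], [0, 0, 0], [0, 0, 0], [0, 0, 0], [0, 0, 0]]}}

```text
time: 7.65
ee_pos: [0.5139, -0.0655, 0.0561]
orientation: [0.229, 0.669, -0.229, 0.669]
wrist_force: [-1.9, -0.4, -0.4]
opening: 0.006
```

```bash
python3 snap.py 4
python3 - <<'E'
from go import *
rel([.5389,-.0843,.056])
from ov import *
d=load("side4.pkl")
c,_,_=model((.597,-.0345),np.radians(17),(.5245,-.1275),np.radians(210))
draw(d,(215,290,140,210),10,c[-4:],"pics/s4f.png")
E
```

```text
t 7.75 p [ 0.5139 -0.0653  0.0562] F [-2.49 -0.51 -0.75] open 0.006 q [-0.32  0.47  0.46  2.03 -0.31  0.71  1.25]
R [[0.0, 0.612, 0.791], [-0.0, 0.791, -0.612], [-1.0, 0.0, 0.0]]
dp units [0.005 0.007 0.784]
```

View pics/s4f.png

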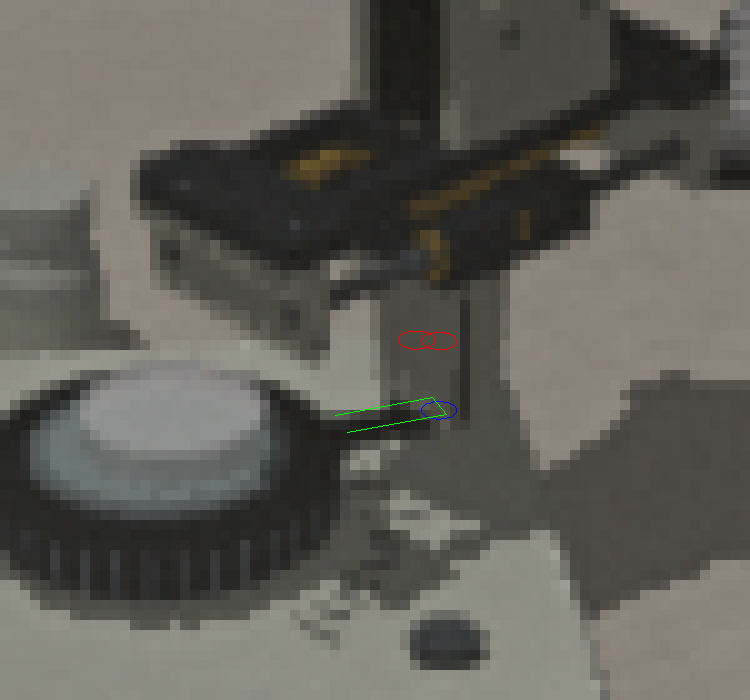

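Emit:
{"fn": "jog_arm", "kwargs": {"dp": [[0, 0, 0.08], [0, 0, 0.1], [0, 0, 0.1], [0, 0, 0.1], [0, 0, 0.1], [0, 0, 0.08], [0, 0, 0.05], [0, 0, 0], [0, 0, 0]], "delta_rot": [[0, 0, 0], [0, 0, 0], [0, 0, 0], [0, 0, 0], [0, 0, 0], [0, 0, 0], [0, 0, 0], [0, 0, 0], [0, 0, 0]]}}

```text
time: 8.88
ee_pos: [0.5337, -0.08, 0.0563]
orientation: [0.229, 0.669, -0.228, 0.67]
wrist_force: [-0.0, -0.3, -0.4]
opening: 0.005
```

```bash
python3 snap.py 5
python3 - <<'E'
from go import *
rel([.5389,-.0843,.056])
from ov import *
d=load("side5.pkl")
c,_,_=model((.597,-.0345),np.radians(17),(.5245,-.1275),np.radians(226))
draw(d,(215,290,140,210),10,c[-4:],"pics/s5f.png")
E
```

```text
t 8.97 p [ 0.5335 -0.08    0.0563] F [-0.   -0.24 -0.03] open 0.006 q [-0.28  0.5   0.46  1.97 -0.32  0.74  1.28]
R [[0.001, 0.611, 0.791], [-0.0, 0.791, -0.611], [-1.0, 0.0, 0.001]]
dp units [ 0.007 -0.003  0.173]
```

View pics/s5f.png

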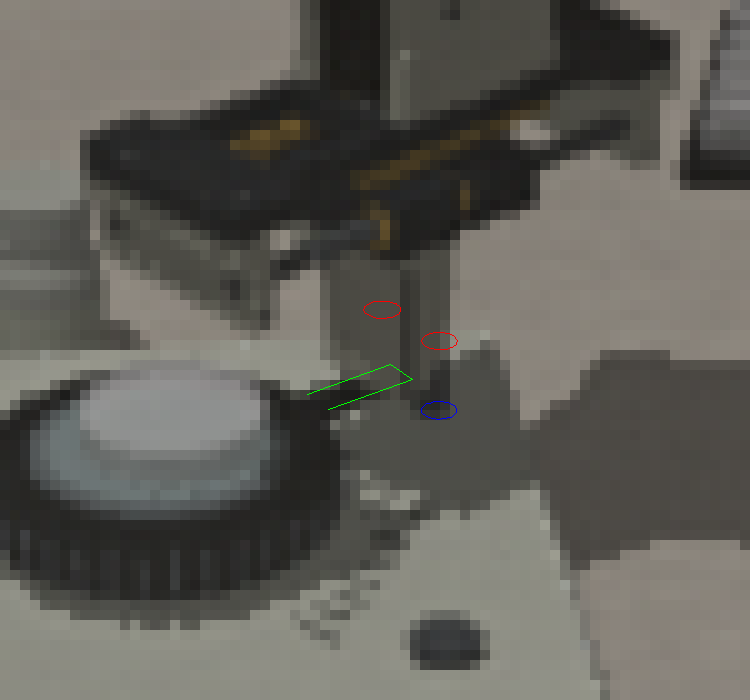

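View pics/top5.png

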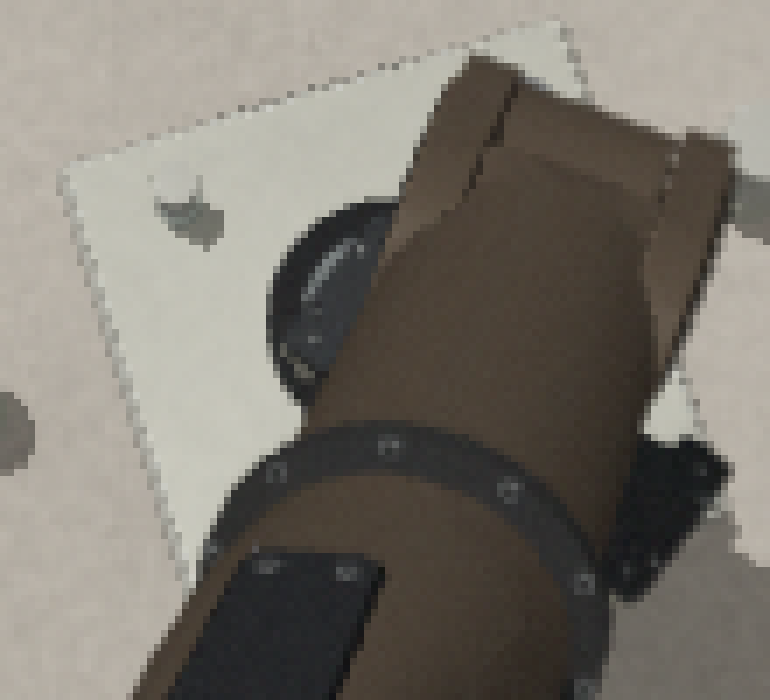

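Emit:
{"fn": "jog_arm", "kwargs": {"dp": [[0, 0, -0.2], [0, 0, -0.4], [-0.6, 0, -0.3], [-0.8, 0.2, -0.4], [-0.4, 0.7, -0.5], [-0.2, 0.9, -0.7], [0, 0.9, -0.7], [0, 0.8, -0.6], [0, 0.6, -0.4], [0, 0.3, -0.2], [0, 0, 0]], "delta_rot": [[0, 0, 0], [0, 0, 0], [0, 0, 0], [0, 0, 0], [0, 0, 0], [0, 0, 0], [0, 0, 0], [0, 0, 0], [0, 0, 0], [0, 0, 0], [0, 0, 0]]}}

```text
time: 10.35
ee_pos: [0.5008, 0.1673, 0.136]
orientation: [0.228, 0.669, -0.228, 0.669]
wrist_force: [-0.8, -0.4, -0.4]
opening: 0.006
```

```bash
python3 snap.py 6
python3 - <<'E'
from go import *
rel([.5389,-.0843,.056])
from ov import *
d=load("top6.pkl")
c,_,_=model((.597,-.0345),np.radians(17),(.5245,-.1275),np.radians(226))
draw(d,(215,325,120,220),7,c,"pics/t6f.png")
draw(d,(265,315,155,205),14,[],"pics/t6g.png")
E
```

```text
t 10.45 p [0.5012 0.1654 0.1361] F [-0.44  0.46 -0.44] open 0.002 q [-0.78  0.37  0.48  1.92 -0.21  0.9   0.71]
R [[-0.0, 0.613, 0.79], [-0.001, 0.79, -0.613], [-1.0, -0.001, 0.0]]
dp units [ 2.006 -4.357  4.569]
```

View pics/t6f.png

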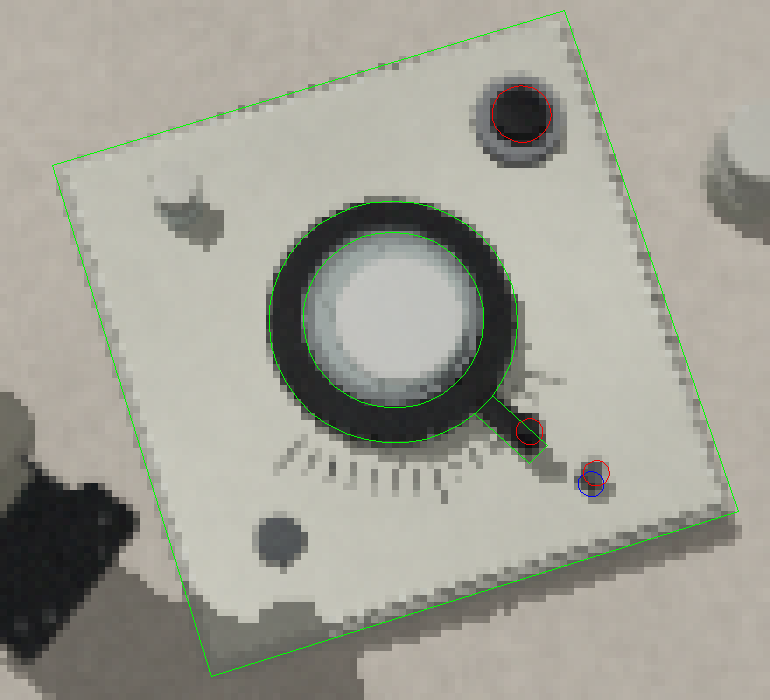

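View pics/t6g.png

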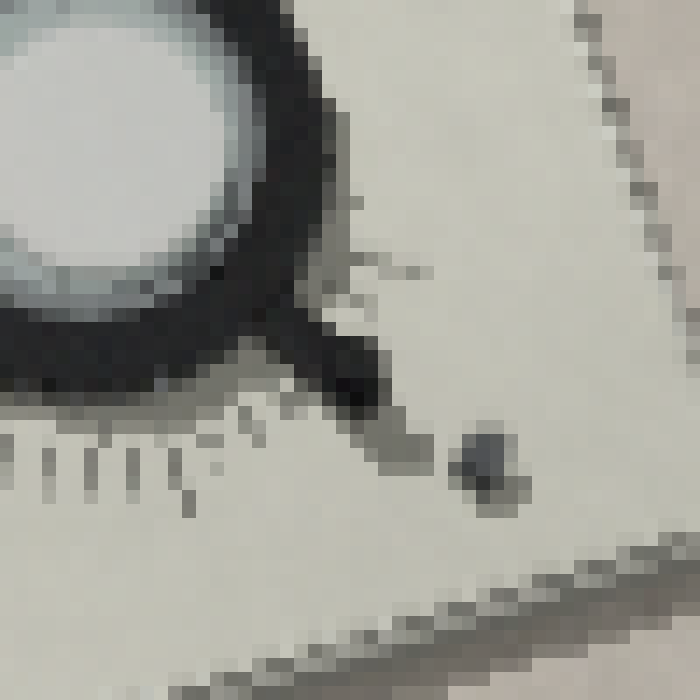

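```bash
cat > fit.py <<'E'
import sys
from ov import *
from scipy.optimize import minimize
def run(fn,init,post=(.5245,-.1275)):
    d=load(fn);g=cv2.cvtColor(d["image"],cv2.COLOR_RGB2GRAY).astype(float)
    x0,x1,y0,y1=245,305,140,200;S=8
    obs=np.clip((110-g[y0:y1,x0:x1])/70,0,1)
    def ren(cx,cy,a):
        m=np.zeros(((y1-y0)*S,(x1-x0)*S),np.uint8)
        def hull(P,v=255):
            q=np.array([(proj(d,p)-[x0,y0]+.5)*S for p in P],np.float32)
            cv2.fillConvexPoly(m,cv2.convexHull(q).round().astype(np.int32),v)
        L=lambda x,y,z:(cx+np.cos(a)*x-np.sin(a)*y,cy+np.sin(a)*x+np.cos(a)*y,z)
        hull(circ((cx,cy),.058,.056)+circ((cx,cy),.058,.075))
        hull([L(x,y,z) for x in(.05,.092) for y in(-.006,.006) for z in(.069,.074)])
        p=L(.084,0,0);hull(circ(p,.006,.074)+circ(p,.006,.1))
        return cv2.resize(m,(x1-x0,y1-y0),interpolation=cv2.INTER_AREA)/255.
    # ignore inner glass
    yy,xx=np.mgrid[y0:y1,x0:x1];c=proj(d,(.597,-.0345,.076));W=np.hypot(xx-c[0],yy-c[1])>15.5
    f=lambda v:(W*(ren(v[0]/1e3,v[1]/1e3,np.radians(v[2]))-obs)**2).sum()
    best=None
    for a in np.arange(init-8,init+9,4):
        r=minimize(f,[597,-34.5,a],method="Nelder-Mead",options=dict(initial_simplex=[[597,-34.5,a],[600,-34.5,a],[597,-31.5,a],[597,-34.5,a+4]],xatol=.05,fatol=.01))
        if best is None or r.fun<best.fun:best=r
    c=best.x;pa=np.degrees(np.arctan2(post[1]-c[1]/1e3,post[0]-c[0]/1e3))%360
    R=np.hypot(post[1]-c[1]/1e3,post[0]-c[0]/1e3)
    print("ctr",c[:2].round(2),"lever",c[2].round(2),"post ang",pa.round(2),"R",R.round(4),"miss mm",(1e3*R*np.sin(np.radians(pa-c[2]))).round(2),"cost",round(best.fun,2))
if __name__=="__main__": run(sys.argv[1],float(sys.argv[2]))
E
python3 fit.py top0.pkl 196; python3 fit.py top6.pkl 227
python3 - <<'E'
from h import *
d=load("top6.pkl");print(onz(d,299.6,187.0,.072))
E
```

```text
ctr [597.73 -33.93] lever 197.21 post ang 231.95 R 0.1188 miss mm 67.71 cost 37.85
ctr [597.93 -34.1 ] lever 226.95 post ang 231.83 R 0.1188 miss mm 10.11 cost 29.63
[ 0.524631   -0.12734879  0.072     ]
```

Emit:
{"fn": "jog_arm", "kwargs": {"dp": [[0, -0.5, 0.45], [0, -0.8, 0.7], [0, -0.8, 0.7], [0, -0.8, 0.7], [0, -0.7, 0.65], [0, -0.5, 0.45], [0, -0.26, 0.24], [0, 0, 0], [0.5, 0, 0], [0.7, 0, 0], [0.3, 0, 0], [0, 0, 0]], "delta_rot": [[0, 0, 0], [0, 0, 0], [0, 0, 0], [0, 0, 0], [0, 0, 0], [0, 0, 0], [0, 0, 0], [0, 0, 0], [0, 0, 0], [0, 0, 0], [0, 0, 0], [0, 0, 0]]}}

```text
time: 11.95
ee_pos: [0.5174, -0.0655, 0.0757]
orientation: [0.228, 0.67, -0.228, 0.669]
wrist_force: [0.2, -0.6, -0.4]
opening: 0.003
```

```bash
python3 -c "
from go import *
rel([.5392,-.0844,.056])"
```

```text
t 11.95 p [ 0.5174 -0.0655  0.0757] F [ 0.16 -0.56 -0.39] open 0.003 q [-0.34  0.45  0.49  2.   -0.3   0.76  1.24]
R [[-0.002, 0.611, 0.792], [0.0, 0.792, -0.611], [-1.0, -0.001, -0.001]]
dp units [ 0.491 -0.04   0.719]
```

Emit:
{"fn": "jog_arm", "kwargs": {"dp": [[0.3, -0.04, 0], [0.19, 0, 0], [0, 0, 0], [0, 0, 0.1], [0, 0, 0.1], [0, 0, 0.1], [0, 0, 0.1], [0, 0, 0.1], [0, 0, 0.1], [0, 0, 0.08], [0, 0, 0.04], [0, 0, 0]], "delta_rot": [[0, 0, 0], [0, 0, 0], [0, 0, 0], [0, 0, 0], [0, 0, 0], [0, 0, 0], [0, 0, 0], [0, 0, 0], [0, 0, 0], [0, 0, 0], [0, 0, 0], [0, 0, 0]]}}

```text
time: 13.45
ee_pos: [0.5398, -0.0853, 0.0565]
orientation: [0.229, 0.669, -0.229, 0.669]
wrist_force: [-0.3, 0.6, -0.1]
opening: 0.01
```

Emit:
{"fn": "jog_arm", "kwargs": {"dp": [[0, 0, 0], [0, 0, 0]], "delta_rot": [[0, 0, 0], [0, 0, 0]]}}

```text
time: 13.7
ee_pos: [0.5399, -0.085, 0.0566]
orientation: [0.228, 0.669, -0.228, 0.669]
wrist_force: [-0.7, 0.4, -0.2]
opening: 0.001
```

```bash
python3 -c "
from go import *
rel([.5392,-.0844,.056])"
```

```text
t 13.7 p [ 0.5399 -0.085   0.0566] F [-0.66  0.38 -0.24] open 0.001 q [-0.28  0.51  0.47  1.96 -0.33  0.75  1.29]
R [[0.0, 0.611, 0.791], [0.0, 0.791, -0.611], [-1.0, 0.0, 0.0]]
dp units [ 0.015  0.002 -0.024]
```

Back off the same way and look.

Emit:
{"fn": "jog_arm", "kwargs": {"dp": [[0, 0, -0.2], [0, 0, -0.4], [-0.6, 0, -0.3], [-0.8, 0.2, -0.4], [-0.4, 0.7, -0.5], [-0.2, 0.9, -0.7], [0, 0.9, -0.7], [0, 0.8, -0.6], [0, 0.6, -0.4], [0, 0.3, -0.2], [0, 0, 0]], "delta_rot": [[0, 0, 0], [0, 0, 0], [0, 0, 0], [0, 0, 0], [0, 0, 0], [0, 0, 0], [0, 0, 0], [0, 0, 0], [0, 0, 0], [0, 0, 0], [0, 0, 0]]}}

```text
time: 15.08
ee_pos: [0.5076, 0.1622, 0.1364]
orientation: [0.228, 0.669, -0.228, 0.669]
wrist_force: [0.2, -0.5, -0.1]
opening: 0.008
```

```bash
python3 snap.py 7; python3 fit.py top7.pkl 232
python3 - <<'E'
from go import *
rel([.6998,-.0967,.15])
from ov import *
d=load("top7.pkl")
c,_,_=model((.5978,-.034),np.radians(17.2),(.5245,-.1275),np.radians(232))
draw(d,(215,325,120,220),7,c,"pics/t7f.png")
draw(d,(265,315,155,205),14,[],"pics/t7g.png")
E
```

```text
ctr [597.93 -33.92] lever 232.32 post ang 231.88 R 0.1189 miss mm -0.91 cost 28.1
t 15.18 p [0.5079 0.1603 0.1365] F [-0.14 -0.55 -0.08] open 0.008 q [-0.78  0.38  0.49  1.91 -0.22  0.91  0.74]
R [[-0.0, 0.613, 0.79], [-0.001, 0.79, -0.613], [-1.0, -0.001, 0.0]]
dp units [-0.334 -2.139  7.728]
```

View pics/t7f.png

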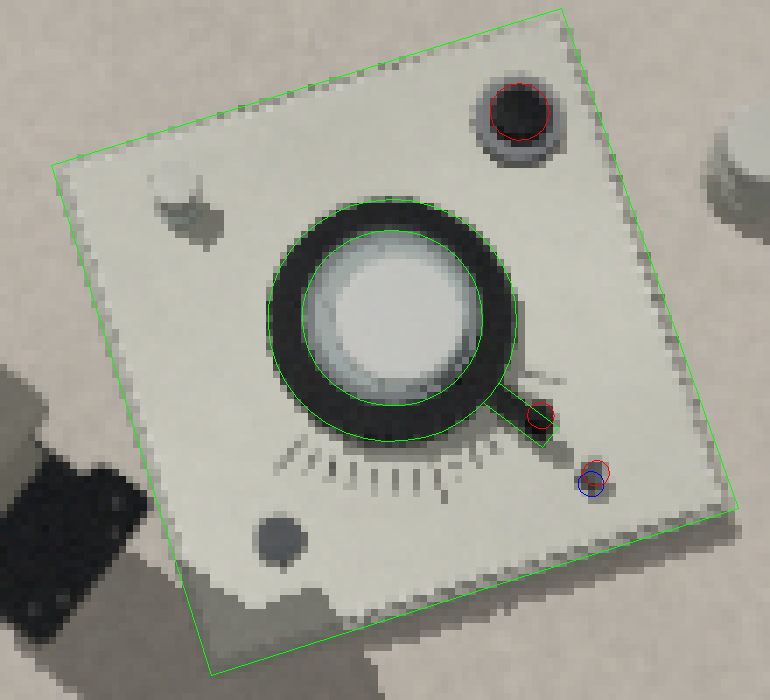

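View pics/t7g.png

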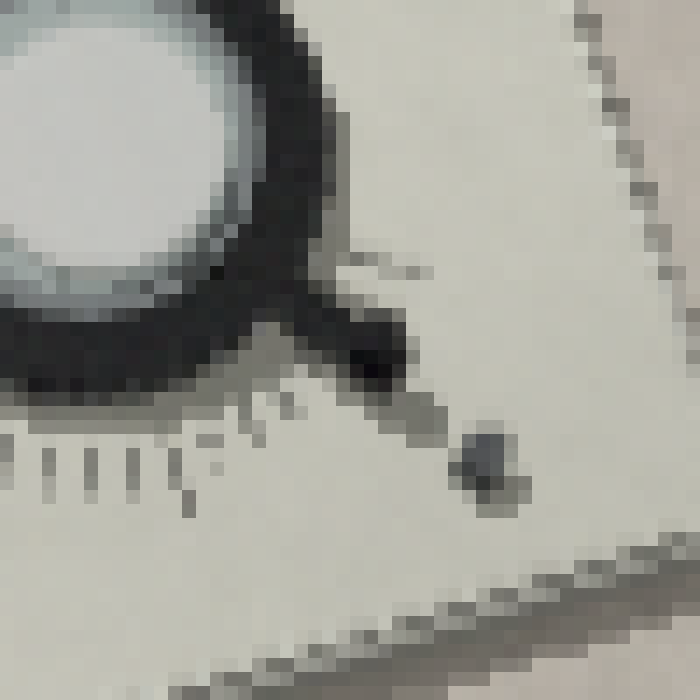

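View pics/side7.png

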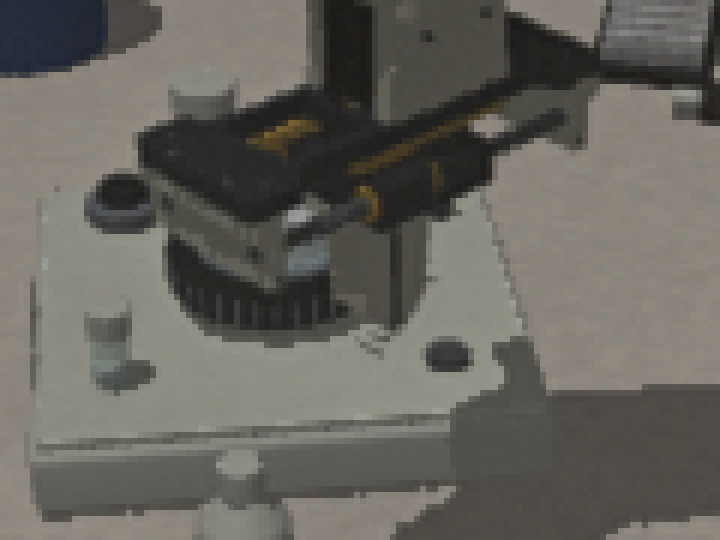

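Emit:
{"fn": "jog_arm", "kwargs": {"dp": [[-0.7, 0, 0], [-0.8, 0, 0], [0, -0.15, 0.6], [0, -0.25, 0.9], [0, -0.25, 0.9], [0, -0.25, 0.9], [0, -0.25, 0.9], [0, -0.25, 0.9], [0, -0.25, 0.9], [0, -0.25, 0.9], [0, -0.2, 0.7], [0, 0, 0]], "delta_rot": [[0, 0, 0], [0, 0, 0], [0, 0, 0], [0, 0, 0], [0, 0, 0], [0, 0, 0], [0, 0, 0], [0, 0, 0], [0, 0, 0], [0, 0, 0], [0, 0, 0], [0, 0, 0]]}}

```text
time: 16.68
ee_pos: [0.6969, -0.0958, 0.1963]
orientation: [0.23, 0.668, -0.231, 0.669]
wrist_force: [0.0, 0.5, -0.9]
opening: 0.005
```

```bash
python3 -c "
from go import *
rel([.700,-.0965,.1],[.7912,-.6115])"
```

```text
t 16.68 p [ 0.6969 -0.0958  0.1963] F [ 0.01  0.46 -0.88] open 0.005 q [-0.26  0.61  0.54  1.4  -0.32  1.22  1.22]
R [[-0.0, 0.616, 0.788], [-0.002, 0.788, -0.616], [-1.0, -0.002, 0.001]]
dp units [2.406 0.04  0.069]
turn units 1 [-0.034  0.007  0.012]
turn units -1 [ 1.7966e+01  1.9000e-02 -1.1000e-02]
```

Emit:
{"fn": "jog_arm", "kwargs": {"dp": [[0.5, 0.04, 0.05], [0.9, 0, 0], [0.9, 0, 0], [0.5, 0, 0], [0.3, 0, 0], [0, 0, 0], [0, 0, 0]], "delta_rot": [[0, 0, 0], [0, 0, 0], [0, 0, 0], [0, 0, 0], [0, 0, 0], [0, 0, 0], [0, 0, 0]]}}

```text
time: 17.55
ee_pos: [0.7006, -0.0908, 0.0738]
orientation: [0.229, 0.669, -0.228, 0.67]
wrist_force: [0.2, -0.4, 0.8]
opening: 0.001
```

```bash
python3 snap.py 8;python3 -c "
from go import *
rel([.700,-.0965,.05])
from ov import *
d=load('side8.pkl');p=bot.sense()['ee_pos']
y=np.array([.612,.791,0]);z=np.array([.791,-.612,0])
f=lambda h,wy,wz:[tuple(p+[0,0,h]+a*wy*y+b*wz*z) for a,b in((-1,-1),(1,-1),(1,1),(-1,1),(-1,-1))]
draw(d,(170,250,130,200),9,[(f(.0255,.019,.0095),(0,200,255)),(circ((.7,-.0965),.014,.067),(0,0,255))],'pics/s8f.png')"
```

```text
t 17.65 p [ 0.7006 -0.0908  0.0738] F [-1.49 -0.13  0.54] open 0.002 q [-0.24  0.72  0.49  1.52 -0.38  1.    1.27]
R [[0.002, 0.612, 0.791], [-0.0, 0.791, -0.612], [-1.0, 0.001, 0.002]]
dp units [ 0.594 -0.122  0.074]
```

View pics/s8f.png

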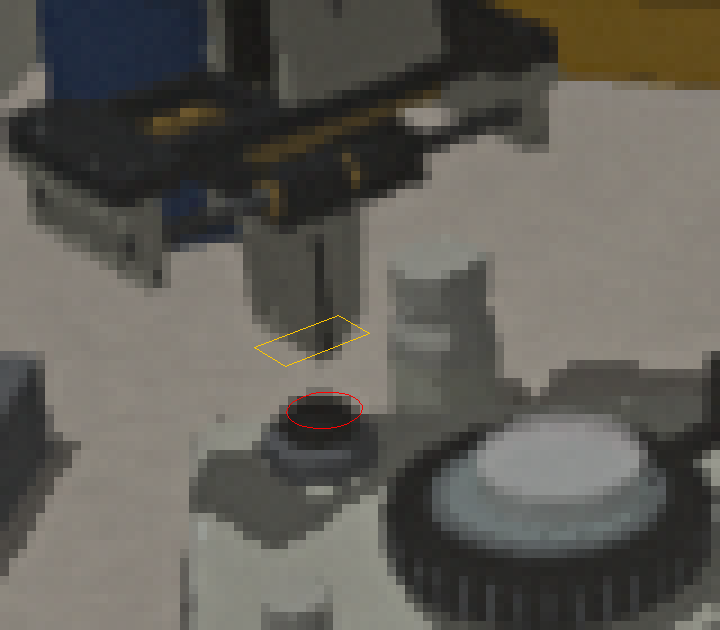

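Emit:
{"fn": "jog_arm", "kwargs": {"dp": [[0, -0.12, 0.07], [0.4, 0, 0], [0.2, 0, 0], [0.1, 0, 0], [0, 0, 0], [0, 0, 0]], "delta_rot": [[0, 0, 0], [0, 0, 0], [0, 0, 0], [0, 0, 0], [0, 0, 0], [0, 0, 0]]}}

```text
time: 18.4
ee_pos: [0.6993, -0.0961, 0.0448]
orientation: [0.228, 0.669, -0.228, 0.669]
wrist_force: [-1.2, 0.2, 0.8]
opening: 0.003
```

Emit:
{"fn": "jog_arm", "kwargs": {"dp": [[0.05, 0, 0], [0.05, 0, 0], [0, 0, 0]], "delta_rot": [[0, 0, 0], [0, 0, 0], [0, 0, 0]]}}

```text
time: 18.77
ee_pos: [0.6995, -0.0962, 0.0407]
orientation: [0.229, 0.669, -0.228, 0.669]
wrist_force: [0.5, 0.2, 2.9]
opening: 0.008
```

Emit:
{"fn": "jog_arm", "kwargs": {"dp": [[0.05, 0, 0], [0, 0, 0]], "delta_rot": [[0, 0, 0], [0, 0, 0]]}}

```text
time: 19.02
ee_pos: [0.6995, -0.0961, 0.0389]
orientation: [0.229, 0.669, -0.228, 0.669]
wrist_force: [-0.7, 0.7, 3.9]
opening: 0.005
```

Emit:
{"fn": "jog_arm", "kwargs": {"dp": [[0.05, 0, 0], [0, 0, 0]], "delta_rot": [[0, 0, 0], [0, 0, 0]]}}

```text
time: 19.27
ee_pos: [0.6996, -0.0962, 0.0385]
orientation: [0.229, 0.669, -0.228, 0.67]
wrist_force: [-5.8, 1.9, 18.6]
opening: 0.006
```

Emit:
{"fn": "jog_arm", "kwargs": {"dp": [[0.04, 0, 0], [0, 0, 0]], "delta_rot": [[0, 0, 0], [0, 0, 0]]}}

```text
time: 19.52
ee_pos: [0.6997, -0.0962, 0.0383]
orientation: [0.229, 0.669, -0.228, 0.67]
wrist_force: [-10.0, 1.2, 28.9]
opening: 0.003
```

Emit:
{"fn": "jog_arm", "kwargs": {"dp": [[-0.1, 0, 0], [-0.3, 0, 0], [-0.7, 0, 0], [-0.9, 0, 0], [-0.9, 0, 0], [-0.9, 0, 0], [0, 0.2, -0.8], [0, 0.3, -0.9], [0, 0.3, -0.9], [0, 0.3, -0.9], [0, 0.3, -0.9], [0, 0.3, -0.9]], "delta_rot": [[0, 0, 0], [0, 0, 0], [0, 0, 0], [0, 0, 0], [0, 0, 0], [0, 0, 0], [0, 0, 0], [0, 0, 0], [0, 0, 0], [0, 0, 0], [0, 0, 0], [0, 0, 0]]}}

```text
time: 21.02
ee_pos: [0.5718, 0.0883, 0.1869]
orientation: [0.228, 0.669, -0.229, 0.669]
wrist_force: [1.6, 0.4, 0.3]
opening: 0.004
```

Emit:
{"fn": "jog_arm", "kwargs": {"dp": [[0, 0.8, -0.8], [0, 0.8, -0.7], [0, 0.7, -0.3], [0, 0, 0], [0, 0, 0], [0, 0, 0]], "delta_rot": [[0, 0, 0], [0, 0, 0], [0, 0, 0], [0, 0, 0], [0, 0, 0], [0, 0, 0]]}}

```text
time: 21.78
ee_pos: [0.5723, 0.2026, 0.187]
orientation: [0.229, 0.669, -0.229, 0.669]
wrist_force: [0.3, 0.1, 0.2]
opening: 0.003
```

```bash
python3 snap.py 9; python3 fit.py top9.pkl 232; python3 -c "
from go import *
rel([.700,-.0965,.05])
import cv2,pickle
from ov import *
d=load('top9.pkl');cv2.imwrite('pics/t9w.png',d['image'][:,:,::-1])"
```

```text
ctr [597.93 -33.93] lever 232.28 post ang 231.88 R 0.1189 miss mm -0.84 cost 48.52
t 21.88 p [0.5723 0.203  0.1871] F [-0.22 -0.55  0.06] open 0.002 q [-0.79  0.45  0.52  1.67 -0.25  1.09  0.72]
R [[0.0, 0.613, 0.79], [-0.0, 0.79, -0.613], [-1.0, 0.0, 0.0]]
dp units [ 3.429 -3.961  7.111]
```

View pics/t9w.png

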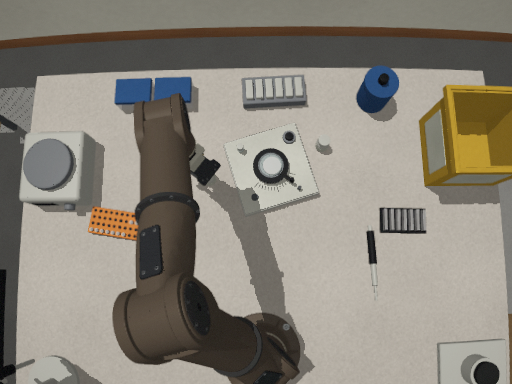

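View pics/side9.png

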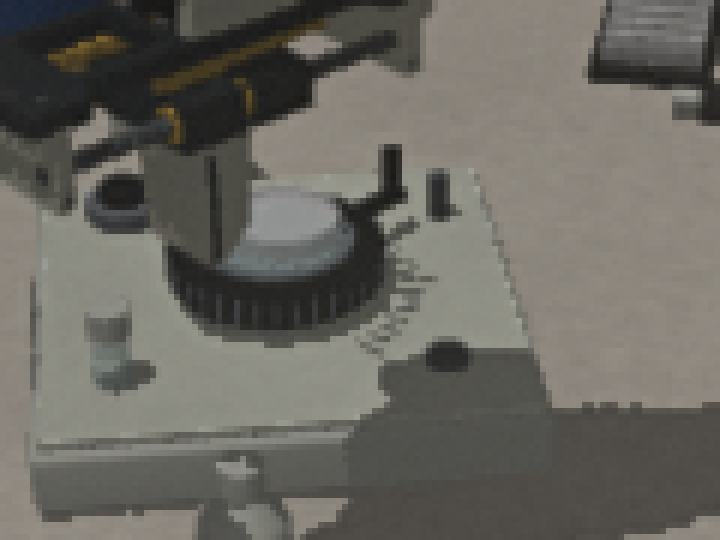

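View pics/top9.png

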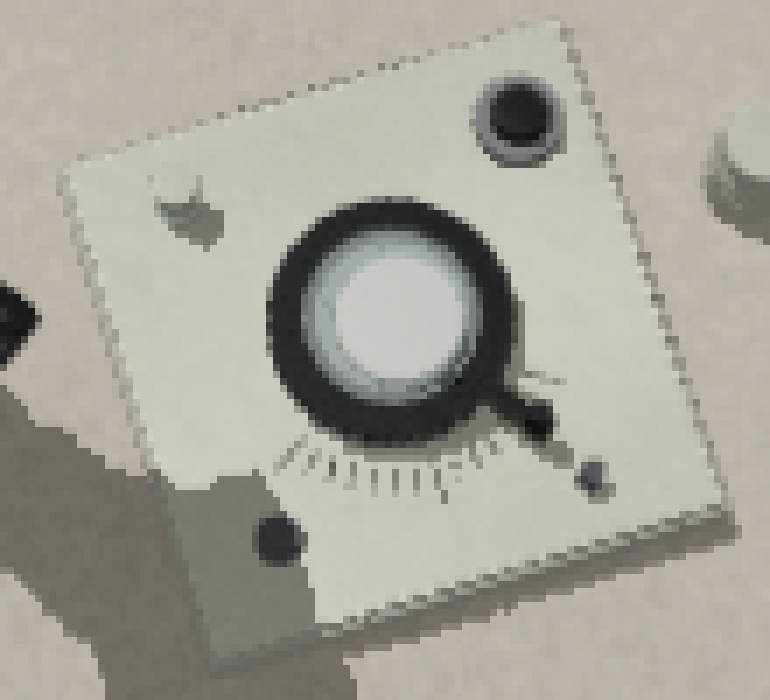

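Run:
```python
from ov import *
d=load("side9.pkl")
f=lambda u,v,z:onz(d,185+u/6-.5,145+v/6-.5,z)
pin=f(391,149,.1);post=f(438,174,.072)
print(pin,post)
# ring centre from side: fit
c,_,_=model((.5978,-.034),np.radians(17.2),(.5245,-.1275),np.radians(232.3))
draw(d,(225,290,160,200),11,c,"pics/s9f.png")
for ctr in((.5978,-.034),(.600,-.034),(.601,-.0345)):
    a=np.arctan2(pin[1]-ctr[1],pin[0]-ctr[0]);v=post[:2]-np.array(ctr)
    print(np.degrees(a)%360,np.hypot(pin[0]-ctr[0],pin[1]-ctr[1]),-np.sin(a)*v[0]+np.cos(a)*v[1])
```

```text
[ 0.54962308 -0.10066306  0.1       ] [ 0.5276028  -0.12734903  0.072     ]
234.1446278531597 0.08224948913134106 -0.002216317982461802
232.92185246654932 0.08355714750217831 -0.0014790102496143667
232.16995639083711 0.08376835725340431 -0.0010252769290661767
```

View pics/s9f.png

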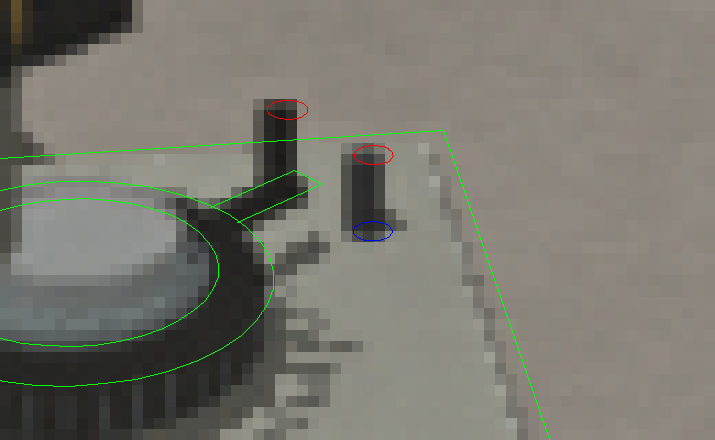

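Both cameras put the lever's line within about 1–2 mm of the post. The button is up, nothing else has moved, and the arm is clear. I'm handing the job in.

```bash
python3 -c "
from bench import ticket
print(ticket.close_job())"
```

```text
the job is handed in; nothing more can be done
None
```

I pushed the lever round with the shut fingertips to the tall post, pressed the read button down, let it go, moved the arm clear and handed the job in. No verdict was reported.

- **Lever:** After the press, a fit to the top picture puts the lever's line 0.8 mm from the post's centre. The side picture gives 1 to 2 mm, depending on where the ring's centre is taken to be. The limit is 6 mm. The wrist force I read while pushing stayed under about 3 N.
- **Read button:** The spring force rose over about 6 mm of travel to about 4 N, then jumped to 19 and 29 N, so I took it as fully down. I could not see the button while pressing. In the last pictures it looks up again.
- **Everything else:** The dish, vial and other bench items look unmoved. I judged this by eye, and the arm hid part of the orange tube rack in the last top picture. The last wrist force was near zero.
- **Disagreements:** In the side camera the shut fingertips sat about 25 mm higher than the reported TCP. My first push therefore passed above the pin, and I worked from the pictures after that. The two cameras also differ by about 2 to 3 mm in absolute x.

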